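# Hang the joiner's mallet on its keeper hook

### The arm

A 6-joint arm with a two-finger parallel gripper is mounted at the origin on the work surface. World frame = base frame: x ahead of the robot, y to its left, z up, the work surface at z = 0. Lengths are in m, angles in rad, forces in N, time in s.
With the tool pointing down it reaches from about 0.325 to 0.85 m from the base axis. Payload 15.5 kg.
Tool frame: the origin (TCP) lies midway between the tips of the shut fingers; the grasp point (between the pads) lies 19 mm behind it; y points along the fingers, x is the direction in which the jaws open and shut, and the axes are right-handed (so a half turn about y gives the same grasp; the last joint's range is limited). The gripper opens to 91 mm and grips with 3 to 60 N. Pads are 32 mm wide; open, the fingers measure 118 mm over their backs; the gripper's body (76 mm by 178 mm) begins 60 mm behind the grasp point.
Start: joints at [-1.405, 0.494, 1.345, -0, 1.302, -0.096], TCP at [0.161, -0.604, 0.214] pointing down, gripper open.
Joint ranges: [-2.91, 2.91], [-0.82, 2.16], [0.22, 2.67], [-1.22, 4.37], [0.12, 2.79], [-3.08, 3.08]. Speed limits (rad/s): [1.89, 1.89, 2.57, 3.01, 3.01, 3.01].

### API

Orientations are given as a unit quaternion [w, x, y, z].
In Python, from rig import bot gives the robot as it stands.
- The arm moves only by the tool send_rows, never from a script. Its argument "rows" is a list of rows, each a list of 7 numbers: the finger opening in m, from 0 to 0.0912, then the shift along the tool's x, y, z in m, then the turn, a rotation vector about the tool's x, y, z in degrees. A call has 1 to 12 rows; each row shifts and turns the commanded pose from where the row before left it, along the tool's axes as they then stand; what a row does not reach is not made up. A row lasts 1/12 s, in which the tool goes at most 41.7 mm and 7.16 degrees, less where a joint would pass 70% of its speed; a pose out of reach is approached as far as the arm can. A call with a gripper value outside its range is refused whole. The fingers move at their own pace and stop on an object; "squeeze" is the grip in N (left out, the last holds). Time passes only in rows, so rows that do not move let the fingers close. It gives the time, the measured TCP pose, the force and the opening at its end, in the units of the state.
- bot.state(): the state, without advancing time (a new reading comes with each control period).
- bot.get_image(name): name is "scene" or "top" or "wrist"; returns the picture (420x560x3 uint8, blue, green, red); there is no depth.
- bot.get_calibration(name): a dict with "camera_matrix" (3x3 intrinsics, pixels), "dist" ([k1, k2, p1, p2, k3] as OpenCV has them; the pictures are not rectified), "rvec" (rotation vector, rad) and "tvec" (3), from world to camera coordinates, as OpenCV has them. Camera axes: x right, y down, z forward; pixel columns grow to the right and rows downward; lengths in m; the calibration is good to about 2 mm. A picture is of the moment at which its call begins: read the wrist's pose just before it. get_calibration takes no time and is no camera call; for the wrist camera it gives the pose at the moment of the call.
- bot.close_job(): hands the job in, once; it reports no verdict.
The state is a dict: "time": time; "joints": joint angles; "joint_velocities": joint speeds; "effort": joint torques, N m; "position": TCP position; "eef_rot": TCP orientation; "ft_force": force on the tool from outside, world axes, zero at the start; "torque": the same for the moment, N m; "opening": finger opening in m.
Only numpy, scipy, OpenCV 4.12 (cv2) and the standard library are available. Lean on these libraries where they do the work, as an engineer would, in place of code of your own. Each camera call takes 0.05 s, during which the arm holds its last target.

### The job

Hang the mallet on the rack's keeper hook: slide the eye of its handle over the peg and past the little drop keeper until the keeper has fallen shut behind it, then draw the mallet gently back against the closed keeper to check that it holds, let its weight down on the peg and let go so that it hangs there quietly. Work by feel, never forcing mallet, hook or rack, and leave everything else on the bench alone.

Things in the scene. Friction and masses are not known exactly. Their poses are not given: they have to be found in the camera images.
- mallet: Wooden joiner's mallet, 300 to 600 g, 245 mm tall, standing on its head, handle up. Head 110 (x) x 55 (y) x 75 mm high. Handle straight, 36 mm (x) by 22 mm (y), from the head to its end at z = 245 mm. Round eye through the handle near its end (see mallet_eye). Origin: centre of the head's underside, z up. It may hang either way round (half turn about z).
- mallet_eye (a point): Centre of the eye, a 20 mm round hole bored through the handle along the mallet's y (22 mm long); 193 mm above the head's underside, with 52 mm of handle above it to grip. Axes as the mallet's. Sliding it on takes only a few newtons; nearing 20 N it is caught on something.
- rack: Fixed tool rack: plywood panel 300 mm wide (y), 275 mm high, faces -x; two feet 22 mm high at y = +/-125 mm reach 15 mm in front. A slotted steel strip 44 mm wide runs up its middle and carries the hook. Origin: at bench level, in the plane of the strip's front face, on its centre line; z up. A rule (y +115 mm) and chisels (y -112 mm) hang on it, under 10 mm proud.
- slot_mid (a point): Middle of the strip's slot, 230 mm above the bench, axes as the rack's. The hook's level round peg points along -x at y = 0. ITS HEIGHT IS NOT MEASURED: it is clamped tight anywhere from 18 mm below to 18 mm above this point; feel or look for it. From the strip out: boss 22 mm dia to 24 mm, collar 32 mm dia to 28 mm (handle stops there), peg 14 mm dia to 94 mm, stepped nose to 101 mm.
- keeper (a joint): Steel finger 5 mm wide, 8 thick, hung in a slot of the peg on a pin 86 mm out from the strip, on the peg's axis; reaches 27 mm below the axis. 0 rad: hanging, shut, cannot swing outward; positive: foot swung in toward the rack, 1.57 inside the peg. An eye pushed inward lifts it; it falls (0.5 s) once the handle's outer face is 27 mm inward of the pin, then stops that face 4 mm inward of the pin.
- glue: White glue bottle, 60 mm in diameter, 130 mm high. Bystander; origin at the centre of its underside.
- tape: Roll of masking tape lying flat, 104 mm in diameter, 25 mm high. Bystander; origin at the centre of its underside.
- plane: Iron bench plane, 240 x 62 mm, 95 mm high, x along the sole. Bystander; origin at the centre of its underside.
- spray: Grey spray can with black cap, 56 mm in diameter, 190 mm high. Bystander; origin at the centre of its underside.
- bowl: White bowl, 124 mm in diameter, 50 mm high. Bystander; origin at the centre of its underside.
- square: Try square lying flat, stock 115 mm (y), blade 170 mm (x), 16 mm high. Bystander; origin at the centre of its underside.
- offcut: Dark hardwood offcut, 55 x 140 x 27 mm high. Bystander; origin at the centre of its underside.
There are look-alikes about, which are no part of the job. What is shaped like the mallet but blue is not meant.

How it is judged:
On the way, in this order (a step that is already met when the one before it is completed fails the run):
1. the eye is on the peg and has lifted the keeper (y of mallet_eye in the frame of rack between -0.01 and 0.01 m and z of mallet_eye in the frame of rack between 0.198 and 0.262 m and angle between the y axis of mallet and the x axis of rack, either way round below 0.35 rad and value of joint keeper above 0.6 rad and x of mallet_eye in the frame of rack above -0.095 m), for 0.05 s.
2. the eye is past the keeper, which has fallen shut outside it (y of mallet_eye in the frame of rack between -0.01 and 0.01 m and z of mallet_eye in the frame of rack between 0.198 and 0.262 m and angle between the y axis of mallet and the x axis of rack, either way round below 0.35 rad and value of joint keeper below 0.12 rad and x of mallet_eye in the frame of rack between -0.062 and -0.033 m), for 0.1 s.
3. the mallet is drawn back until the handle meets the shut keeper, which holds (y of mallet_eye in the frame of rack between -0.01 and 0.01 m and z of mallet_eye in the frame of rack between 0.198 and 0.262 m and angle between the y axis of mallet and the x axis of rack, either way round below 0.35 rad and value of joint keeper below 0.12 rad and x of mallet_eye in the frame of rack between -0.0745 and -0.067 m), for 0.2 s.
At the end, for the whole second after the job is handed in: Mallet hangs by its eye on the peg, head down, clear of the bench and at rest: eye centre within 10 mm of the peg sideways and 34 to 74 mm out from the strip (between collar and keeper), handle within 0.2 rad of upright, bore within 0.35 rad of the peg, keeper within 0.15 rad of hanging straight (y of mallet_eye in the frame of rack between -0.01 and 0.01 m and z of mallet_eye in the frame of rack between 0.198 and 0.262 m and angle between the y axis of mallet and the x axis of rack, either way round below 0.35 rad and x of mallet_eye in the frame of rack between -0.0745 and -0.033 m and value of joint keeper below 0.15 rad and angle between mallet's own z axis and vertical below 0.2 rad and height (world z) of mallet above 0.005 m and linear speed of mallet below 0.03 m/s and angular speed of mallet below 0.4 rad/s); the robot touches nothing.
It fails at once if the mallet pressed against the rack, hook or keeper with more than 35 N (contact force between mallet and rack above 35 N).
It fails at once if the robot pressing on the rack, hook or keeper with more than 30 N (contact force between any of the fingers, the arm and rack above 30 N).
It fails at once if the mallet tipped over (more than 0.6 rad) (angle between mallet's own z axis and vertical above 0.6 rad).
It fails at once if another thing on the bench shifted by more than 30 mm (distance of any of glue, tape, plane, spray, bowl, square, offcut from where it was at the start of the episode above 0.03 m).
It also fails if it takes over 72 s, if anything falls off the work surface, if the arm or the gripper's body presses on something with over 40 N, if the wrist force passes 120 N, or if a joint passes its speed limit or range.

## Working session

There is one attempt and no reset: what is moved stays moved. The work goes in short steps, Python scripts to look and compute and a tool call to move; the robot and the scene stay as the last step left them, time stands still between calls to the robot, and variables do not carry over. Pictures are saved under pics/ and viewed, and the job is handed in when it is done.

Besides the shell and the picture viewer there is one more tool, called as name(argument=value, ...) on one line, values as JSON. send_rows: Moves the arm, as the interface text tells. Its arguments: {"type":"object","properties":{"rows":{"type":"array"},"squeeze":{"type":"number"}},"required":["rows"]}

```bash
mkdir -p pics; ls
python3 - <<'E'
from rig import bot
import cv2
print(bot.state())
for n in ["scene","top","wrist"]:
    cv2.imwrite(f"pics/{n}0.png",bot.get_image(n))
    c=bot.get_calibration(n); print(n,c)
E
```

```text
pics
{'time': 0.0, 'joints': array([-1.40548355e+00,  4.94226000e-01,  1.34614344e+00,  1.91929535e-06,
        1.30252601e+00, -9.54743962e-02]), 'joint_velocities': array([ 5.71789950e-04,  1.69821094e-04, -5.14029164e-04, -1.13413735e-03,
       -1.12119743e-03, -7.65429159e-05]), 'effort': array([ 3.83164690e-03, -8.78823137e+01, -3.81860411e+01,  7.10214092e-02,
        5.30951971e-02, -8.05810441e-05]), 'position': array([ 0.16110399, -0.60346671,  0.21330749]), 'eef_rot': array([ 0.56108198, -0.56045276,  0.43107967, -0.43040682]), 'ft_force': array([ 0.13394266, -0.5726124 , -0.31063002]), 'torque': array([ 0.030147  , -0.04195559, -0.015269  ]), 'opening': 0.09102632976111584}
scene {'camera_matrix': array([[510.49430418,   0.        , 284.14433956],
       [  0.        , 510.49430418, 210.46555692],
       [  0.        ,   0.        ,   1.        ]]), 'dist': array([-0.19561041,  0.        ,  0.        ,  0.        ,  0.        ]), 'rvec': array([ 1.79042671,  1.83397525, -0.66328763]), 'tvec': array([ 0.02094811, -0.32403342,  1.76762853])}
top {'camera_matrix': array([[389.49584724,   0.        , 277.93011161],
       [  0.        , 389.49584724, 202.8231995 ],
       [  0.        ,   0.        ,   1.        ]]), 'dist': array([-0.04950231,  0.        ,  0.        ,  0.        ,  0.        ]), 'rvec': array([ 2.09840417, -2.15400355,  0.18905571]), 'tvec': array([-0.02149684,  0.61786085,  1.01341927])}
wrist {'camera_matrix': array([[313.24960126,   0.        , 278.46988634],
       [  0.        , 313.24960126, 206.91127766],
       [  0.        ,   0.        ,   1.        ]]), 'dist': array([0.01593707, 0.        , 0.        , 0.        , 0.        ]), 'rvec': array([-2.31292592,  1.77691544,  0.24509693]), 'tvec': array([-0.62354225, -0.03011161,  0.39172038])}
```

View pics/scene0.png

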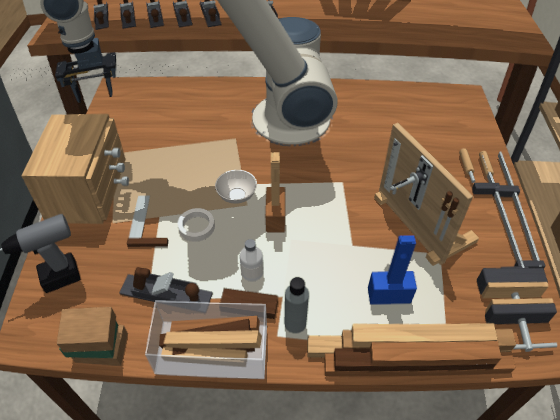

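View pics/top0.png

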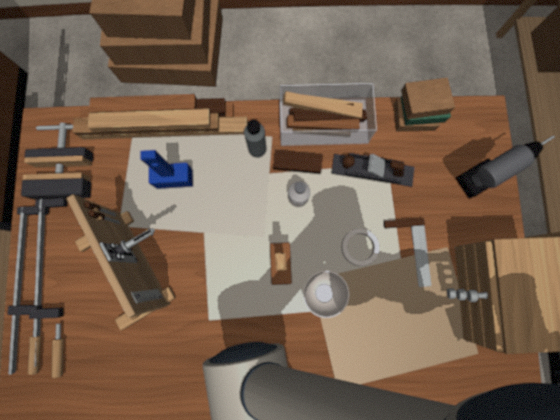

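View pics/wrist0.png

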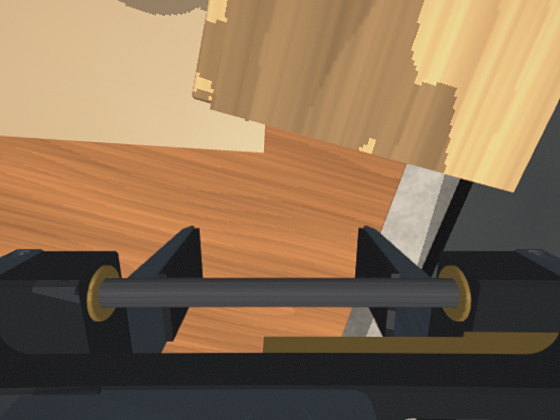

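Candidates for the mallet: the wooden one at scene (275,195), and the blue look-alike at scene (395,270) / top (168,172). I choose the wooden one. Next I'll check it in a close crop.

```bash
cat > h.py <<'E'
import cv2,numpy as np
from rig import bot
def cal(n):
    c=bot.get_calibration(n); R,_=cv2.Rodrigues(c["rvec"]); return c,R
def ray(n,px,c=None):
    if c is None: c=bot.get_calibration(n)
    R,_=cv2.Rodrigues(c["rvec"]); t=np.array(c["tvec"]).ravel()
    p=cv2.undistortPoints(np.array([[px]],float),c["camera_matrix"],c["dist"]).ravel()
    return -R.T@t, R.T@np.array([p[0],p[1],1.])
def atz(n,px,z,c=None):
    o,d=ray(n,px,c); return o+d*(z-o[2])/d[2]
def proj(n,P,c=None):
    if c is None: c=bot.get_calibration(n)
    return cv2.projectPoints(np.atleast_2d(np.array(P,float)),c["rvec"],c["tvec"],c["camera_matrix"],c["dist"])[0].reshape(-1,2)
def tri(obs):
    A=np.zeros((3,3));b=np.zeros(3)
    for o,d in obs:
        d=d/np.linalg.norm(d);M=np.eye(3)-np.outer(d,d);A+=M;b+=M@o
    X=np.linalg.solve(A,b); return X,[np.linalg.norm((np.eye(3)-np.outer(d,d)/(d@d))@(X-o)) for o,d in obs]
def crop(img,x0,y0,w,h,s,out):
    cv2.imwrite(out,cv2.resize(img[y0:y0+h,x0:x0+w],None,fx=s,fy=s,interpolation=cv2.INTER_CUBIC))
E
python3 - <<'E'
from h import *
s=cv2.imread("pics/scene0.png");t=cv2.imread("pics/top0.png")
crop(s,240,140,80,100,6,"pics/c1.png")
crop(t,250,220,80,80,7,"pics/c2.png")
crop(s,370,115,120,150,4,"pics/c3.png")
crop(t,55,180,130,150,4,"pics/c4.png")
E
```

```text
(no output)
```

View pics/c1.png

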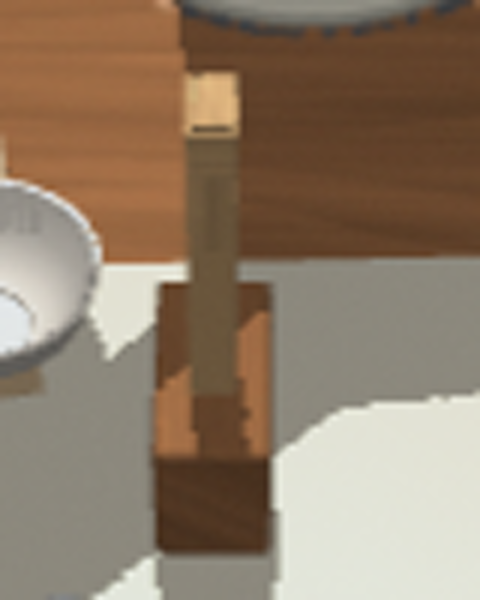

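View pics/c2.png

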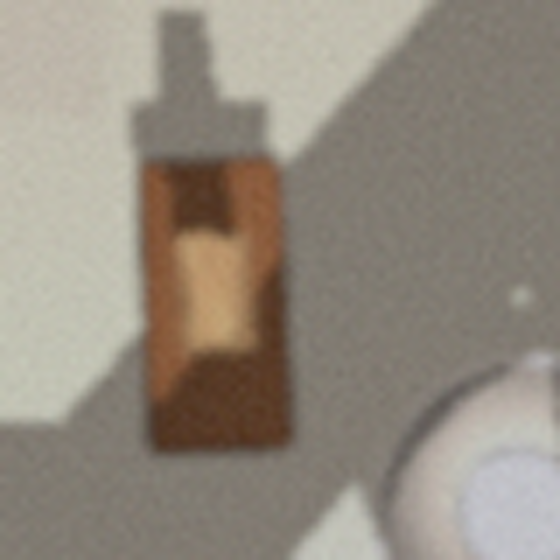

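View pics/c3.png

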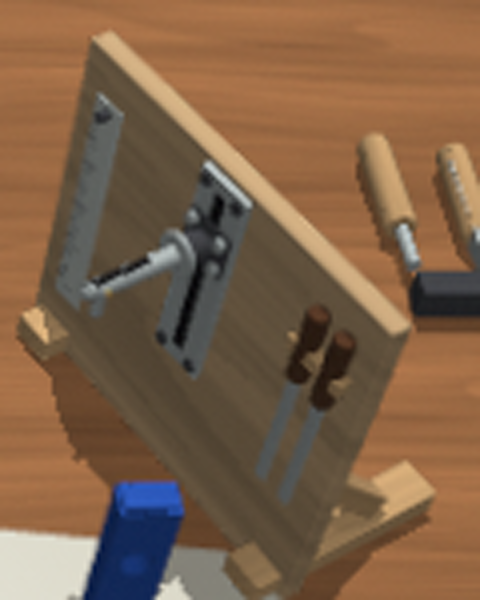

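View pics/c4.png

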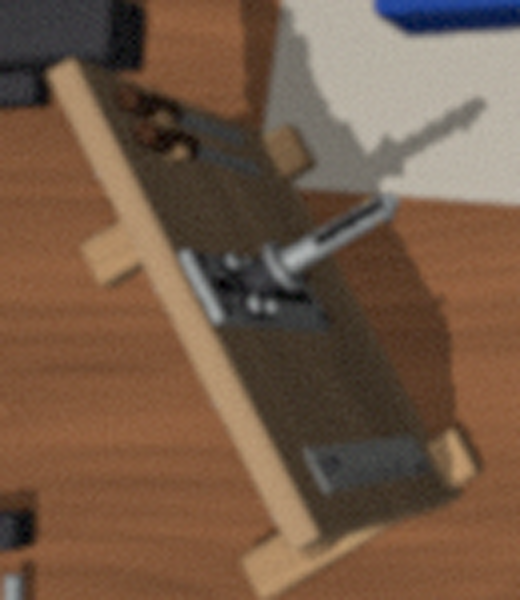

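```bash
cat > fit.py <<'E'
from h import *
from scipy.optimize import least_squares
def up(p,x0,y0,s): return [x0+(p[0]+.5)/s-.5,y0+(p[1]+.5)/s-.5]
ct=bot.get_calibration("top");cs=bot.get_calibration("scene")
# mallet
T=lambda p:up(p,250,220,7); S=lambda p:up(p,240,140,6)
mo=[("t",T(p),q) for p,q in [((177,237),(.018,.011,.245)),((250,237),(.018,-.011,.245)),((187,350),(-.018,.011,.245)),((253,350),(-.018,-.011,.245)),
((140,160),(.055,.0275,.075)),((283,158),(.055,-.0275,.075)),((150,450),(-.055,.0275,.075)),((292,447),(-.055,-.0275,.075))]]
mo+=[("s",S(p),q) for p,q in [((187,138),(.018,-.011,.245)),((239,138),(.018,.011,.245)),((186,73),(-.018,-.011,.245)),((238,73),(-.018,.011,.245)),
((155,456),(.055,-.0275,.075)),((272,456),(.055,.0275,.075)),((155,552),(.055,-.0275,0)),((270,552),(.055,.0275,0))]]
def Rz(a): return np.array([[np.cos(a),-np.sin(a),0],[np.sin(a),np.cos(a),0],[0,0,1]])
def res(v,obs,hk):
    r=[]
    for c,u,q in obs:
        q=np.array(q,float)
        if hk:
            if np.isnan(q[2]): q[2]=v[3]
            if np.isnan(q[0]): q[0]=v[4]
        P=Rz(v[2])@q+np.array([v[0],v[1],0]); r+=list(proj("",P,ct if c=="t" else cs)[0]-u)
    return np.array(r)
s=least_squares(res,[.45,0,0],args=(mo,0),loss="soft_l1"); print("mallet",s.x.round(4),np.degrees(s.x[2])); print(res(s.x,mo,0).reshape(-1,2).round(1).tolist())
T=lambda p:up(p,55,180,4); S=lambda p:up(p,370,115,4); n=np.nan
ro=[("t",T((80,62)),(n,-.15,.275)),("t",T((321,537)),(n,.15,.275)),("t",T((393,203)),(-.101,0,n)),("t",T((283,262)),(-.028,0,n)),
("s",S((94,40)),(n,.15,.275)),("s",S((387,335)),(n,-.15,.275)),("s",S((88,292)),(-.101,0,n)),("s",S((178,250)),(-.028,0,n))]
r=least_squares(res,[.45,.35,np.pi/2,.23,.005],args=(ro,1),loss="soft_l1"); print("rack",r.x.round(4),np.degrees(r.x[2])); print(res(r.x,ro,1).reshape(-1,2).round(1).tolist())
E
python3 fit.py
```

```text
mallet [ 0.4529 -0.0388  0.0246] 1.4118085134530645
[[-0.3, -0.4], [-0.7, -0.9], [-0.9, -0.0], [-0.3, -0.5], [-1.1, 0.2], [-0.7, -0.6], [-0.5, 1.0], [0.3, 0.4], [-0.8, -1.8], [-0.7, -1.8], [-0.4, -0.8], [-0.5, -0.8], [-1.1, -0.1], [-0.2, -0.0], [-0.5, 0.9], [-0.2, 1.0]]
rack [4.8120e-01 3.3960e-01 2.0825e+00 2.2180e-01 2.0000e-03] 119.31579762194396
[[-1.0, -2.0], [-0.3, -0.1], [-0.1, -0.2], [-0.6, 1.3], [-1.5, -1.0], [0.2, 0.4], [-1.0, -0.4], [-0.5, 0.4]]
```

```bash
cat >> h.py <<'E'
from scipy.spatial.transform import Rotation as Ro
def tool():
    s=bot.state(); q=s["eef_rot"]; return s,np.array(s["position"]),Ro.from_quat([q[1],q[2],q[3],q[0]])
def plan(P,xyaw=None):
    s,p,R=tool(); x=R.as_matrix()[:,0]; y=R.as_matrix()[:,1]
    print("t",round(s["time"],2),"pos",p.round(4),"xdir yaw",np.degrees(np.arctan2(x[1],x[0])).round(2),"ydir",y.round(4),"F",np.round(s["ft_force"],2),"tq",np.round(s["torque"],2),"open",round(s["opening"],4),"j",np.round(s["joints"],2))
    if P is not None: print(" shift tool mm",(R.inv().apply(np.array(P)-p)*1000).round(2))
    if xyaw is not None:
        # target: y down, x at yaw or yaw+180
        for a in (xyaw,xyaw+180):
            a_=np.radians(a); X=np.array([np.cos(a_),np.sin(a_),0]);Y=np.array([0,0,-1.]);Z=np.cross(X,Y)
            Rt=Ro.from_matrix(np.c_[X,Y,Z]); print(" rotvec deg (tool)",np.degrees((R.inv()*Rt).as_rotvec()).round(2))
E
python3 -c "
from h import *
plan([.453,-.039,.32],1.4)"
```

```text
t 0.15 pos [ 0.1611 -0.6036  0.2135] xdir yaw -75.06 ydir [-1.e-04  9.e-04 -1.e+00] F [ 0.47 -0.98  0.12] tq [ 0.01 -0.03  0.01] open 0.0911 j [-1.41  0.49  1.35  0.    1.3  -0.1 ]
 shift tool mm [-470.32 -106.03  427.59]
 rotvec deg (tool) [-4.000e-02 -7.646e+01 -4.000e-02]
 rotvec deg (tool) [ 4.0000e-02  1.0354e+02 -4.0000e-02]
```

send_rows(rows=[[0.0912, 0, -0.038, 0, 0, 0, 0], [0.0912, 0, -0.038, 0, 0, 0, 0], [0.0912, 0, -0.038, 0, 0, 0, 0], [0.0912, 0, -0.038, 0, 0, 0, 0], [0.0912, 0, -0.038, 0, 0, 0, 0], [0.0912, -0.0294, 0, 0.0267, 0, 0, 0], [0.0912, -0.0294, 0, 0.0267, 0, 0, 0], [0.0912, -0.0294, 0, 0.0267, 0, 0, 0], [0.0912, -0.0294, 0, 0.0267, 0, 0, 0], [0.0912, -0.0294, 0, 0.0267, 0, 0, 0], [0.0912, -0.0294, 0, 0.0267, 0, 0, 0], [0.0912, -0.0294, 0, 0.0267, 0, 0, 0]])

```text
time: 1.15
position: [0.289, -0.3549, 0.4037]
eef_rot: [0.561, -0.561, 0.431, -0.431]
ft_force: [1.2, -0.4, 0.4]
opening: 0.0911
```

send_rows(rows=[[0.0912, -0.0294, 0, 0.0267, 0, 0, 0], [0.0912, -0.0294, 0, 0.0267, 0, 0, 0], [0.0912, -0.0294, 0, 0.0267, 0, 0, 0], [0.0912, -0.0294, 0, 0.0267, 0, 0, 0], [0.0912, -0.0294, 0, 0.0267, 0, 0, 0], [0.0912, -0.0294, 0, 0.0267, 0, 0, 0], [0.0912, -0.0294, 0, 0.0267, 0, 0, 0], [0.0912, -0.0294, 0, 0.0267, 0, 0, 0], [0.0912, -0.0294, 0, 0.0267, 0, 0, 0], [0.0912, 0, 0, 0, 0, -7, 0], [0.0912, 0, 0, 0, 0, -7, 0], [0.0912, 0, 0, 0, 0, -7, 0]])

```text
time: 2.15
position: [0.4527, -0.0382, 0.4036]
eef_rot: [-0.631, 0.631, -0.319, 0.319]
ft_force: [0.3, 0.2, -0.0]
opening: 0.0909
```

send_rows(rows=[[0.0912, 0, 0, 0, 0, -7, 0], [0.0912, 0, 0, 0, 0, -7, 0], [0.0912, 0, 0, 0, 0, -7, 0], [0.0912, 0, 0, 0, 0, -7, 0], [0.0912, 0, 0, 0, 0, -7, 0], [0.0912, 0, 0, 0, 0, -7, 0], [0.0912, 0, 0, 0, 0, -7, 0], [0.0912, 0, 0, 0, 0, -6.5, 0], [0.0912, 0, 0, 0, 0, 0, 0]])

```text
time: 2.9
position: [0.4525, -0.0392, 0.4038]
eef_rot: [0.707, -0.707, -0.011, 0.011]
ft_force: [-0.7, -0.2, -0.3]
opening: 0.091
```

```bash
python3 -c "
from h import *
plan([.453,-.039,.32],1.4)
c=bot.get_calibration('wrist');im=bot.get_image('wrist');cv2.imwrite('pics/w1.png',im)
print(proj('',[[.453+.018,-.039,.245],[.453-.018,-.039,.245]],c), -cv2.Rodrigues(c['rvec'])[0].T@c['tvec'])"
```

```text
t 2.9 pos [ 0.4525 -0.0392  0.4038] xdir yaw 1.79 ydir [-4.e-04  1.e-04 -1.e+00] F [-0.74 -0.22 -0.32] tq [ 0.03 -0.05  0.03] open 0.091 j [-0.22  0.1   1.41 -0.    1.63 -0.25]
 shift tool mm [ 0.58 83.77  0.17]
 rotvec deg (tool) [-0.    0.39 -0.02]
 rotvec deg (tool) [-4.0000e-02 -1.7961e+02  1.0000e-02]
[[295.75216602 193.67105207]
 [262.42439272 192.67288313]] [0.44971654 0.03769284 0.57473256]
```

View pics/w1.png

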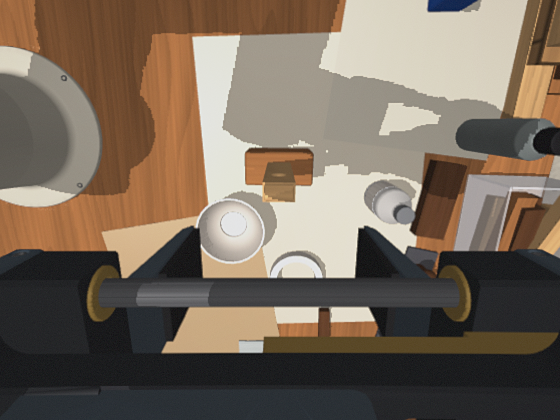

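```bash
python3 -c "
from h import *
crop(cv2.imread('pics/w1.png'),235,140,90,70,8,'pics/w1c.png')"
```

```text
(no output)
```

View pics/w1c.png

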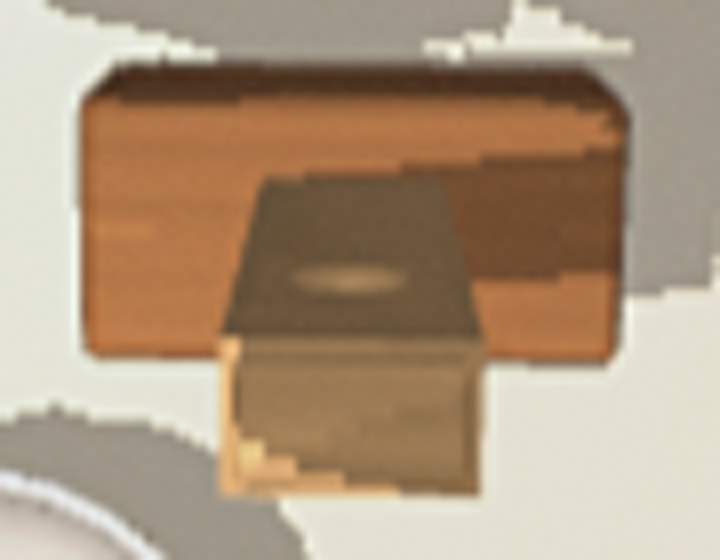

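```bash
python3 -c "
from h import *
P=[atz('wrist',[235+(u+.5)/8-.5,140+(v+.5)/8-.5],.245) for u,v in [(222,338),(480,338),(222,495),(480,495)]]
P=np.array(P);print(P.round(4),P.mean(0).round(4))
H=np.array([atz('wrist',[235+(u+.5)/8-.5,140+(v+.5)/8-.5],.075) for u,v in [(82,100),(628,110),(90,355),(612,362)]]);print(H.round(4),H.mean(0).round(4))
"
```

```text
[[ 0.4348 -0.027   0.245 ]
 [ 0.4693 -0.0262  0.245 ]
 [ 0.435  -0.0487  0.245 ]
 [ 0.4701 -0.0479  0.245 ]] [ 0.4523 -0.0374  0.245 ]
[[ 0.3988 -0.0133  0.075 ]
 [ 0.5066 -0.0128  0.075 ]
 [ 0.4001 -0.0644  0.075 ]
 [ 0.506  -0.0635  0.075 ]] [ 0.4529 -0.0385  0.075 ]
```

send_rows(rows=[[0.0912, 0, 0.036, 0.001, 0, 0.5, 0], [0.0912, 0, 0.036, 0, 0, 0, 0], [0.0912, 0, 0.036, 0, 0, 0, 0], [0.0912, 0, 0.036, 0, 0, 0, 0], [0.0912, 0, 0.03, 0, 0, 0, 0], [0.0912, 0, 0.02, 0, 0, 0, 0], [0.0912, 0, 0, 0, 0, 0, 0], [0.045, 0, 0, 0, 0, 0, 0], [0.045, 0, 0, 0, 0, 0, 0], [0.045, 0, 0, 0, 0, 0, 0], [0.045, 0, 0, 0, 0, 0, 0]], squeeze=10)

```text
time: 3.87
position: [0.4534, -0.0384, 0.2112]
eef_rot: [-0.707, 0.707, 0.006, -0.005]
ft_force: [0.0, 0.9, -0.3]
opening: 0.0676
```

send_rows(rows=[[0.03, 0, 0, 0, 0, 0, 0], [0.03, 0, 0, 0, 0, 0, 0], [0.03, 0, 0, 0, 0, 0, 0], [0.03, 0, 0, 0, 0, 0, 0]], squeeze=10)

```text
time: 4.2
position: [0.4527, -0.0382, 0.2101]
eef_rot: [-0.707, 0.707, 0.006, -0.006]
ft_force: [0.2, 0.6, -0.1]
opening: 0.0407
```

send_rows(rows=[[0.02, 0, 0, 0, 0, 0, 0], [0.02, 0, 0, 0, 0, 0, 0], [0.02, 0, 0, 0, 0, 0, 0]], squeeze=50)

```text
time: 4.45
position: [0.4525, -0.0382, 0.21]
eef_rot: [0.707, -0.707, -0.006, 0.006]
ft_force: [-3.3, 0.0, 3.4]
opening: 0.0357
```

```bash
python3 -c "
from h import *
plan(None,None)
cv2.imwrite('pics/w2.png',bot.get_image('wrist'))"
```

```text
t 4.45 pos [ 0.4525 -0.0382  0.21  ] xdir yaw 0.94 ydir [-2.e-04  0.e+00 -1.e+00] F [-3.25  0.01  3.42] tq [0.03 0.17 0.01] open 0.0357 j [-0.22  0.26  1.75  0.    1.13 -0.23]
```

View pics/w2.png

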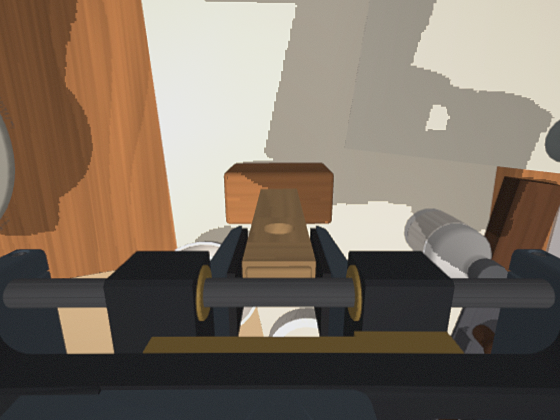

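```bash
python3 -c "
from h import *
for n,p,z in [('top',(150,165),.075),('top',(190,185),.075),('top',(151,187),.075),('top',(188,165),.075),('top',(150,157),.245),('top',(143,152),.245),('top',(163,165),.2),('top',(298,188),.1)]: print(n,p,atz(n,p,z).round(3))
for p,z in [((370,300),0),((414,302),0),((371,280),.075),((412,280),.075),((405,238),.245)]: print('s',p,atz('scene',p,z).round(3))
a=np.radians(119.3);x=np.array([np.cos(a),np.sin(a)]);o=np.array([.4812,.3396])
for d in (-.25,-.18,-.16,-.101,-.05): print(d,o+d*x)
plan([*(o-.18*x),.30],29.3)
"
```

```text
top (150, 165) [0.729 0.313 0.075]
top (190, 185) [0.669 0.201 0.075]
top (151, 187) [0.667 0.308 0.075]
top (188, 165) [0.726 0.207 0.075]
top (150, 157) [0.698 0.256 0.245]
top (143, 152) [0.711 0.273 0.245]
top (163, 165) [0.691 0.239 0.2  ]
top (298, 188) [ 0.647 -0.092  0.1  ]
s (370, 300) [0.722 0.215 0.   ]
s (414, 302) [0.727 0.33  0.   ]
s (371, 280) [0.709 0.208 0.075]
s (412, 280) [0.707 0.311 0.075]
s (405, 238) [0.706 0.26  0.245]
-0.25 [0.60354561 0.12158268]
-0.18 [0.56928884 0.18262753]
-0.16 [0.55950119 0.20006892]
-0.101 [0.53062763 0.251521  ]
-0.05 [0.50566912 0.29599654]
t 4.5 pos [ 0.4525 -0.0382  0.21  ] xdir yaw 0.94 ydir [-2.e-04  1.e-04 -1.e+00] F [-1.76 -0.18  4.09] tq [0.03 0.19 0.03] open 0.0357 j [-0.22  0.26  1.75  0.    1.13 -0.23]
 shift tool mm [120.38 -90.04 218.87]
 rotvec deg (tool) [-1.000e-02 -2.836e+01 -1.000e-02]
 rotvec deg (tool) [ 1.0000e-02  1.5164e+02 -1.0000e-02]
```

send_rows(rows=[[0.02, 0, -0.008, 0, 0, 0, 0], [0.02, 0, -0.022, 0, 0, 0, 0], [0.02, 0, -0.03, 0, 0, 0, 0], [0.02, 0, -0.03, 0, 0, 0, 0], [0.02, 0.008, 0, 0.014, 0, 0, 0], [0.02, 0.014, 0, 0.025, 0, 0, 0], [0.02, 0.014, 0, 0.026, 0, 0, 0], [0.02, 0.014, 0, 0.026, 0, 0, 0], [0.02, 0.014, 0, 0.026, 0, 0, 0], [0.02, 0.014, 0, 0.026, 0, 0, 0], [0.02, 0.014, 0, 0.025, 0, 0, 0], [0.02, 0.014, 0, 0.025, 0, 0, 0]], squeeze=60)

```text
time: 5.5
position: [0.5555, 0.1579, 0.2999]
eef_rot: [-0.707, 0.707, 0.006, -0.006]
ft_force: [1.1, -1.0, -5.4]
opening: 0.0359
```

send_rows(rows=[[0.02, 0.014, 0, 0.025, 0, 0, 0], [0.02, 0, 0, 0, 0, -4.5, 0], [0.02, 0, 0, 0, 0, -5, 0], [0.02, 0, 0, 0, 0, -5, 0], [0.02, 0, 0, 0, 0, -5, 0], [0.02, 0, 0, 0, 0, -5, 0], [0.02, 0, 0, 0, 0, -3.9, 0], [0.02, 0, 0, 0, 0, 0, 0], [0.02, 0, 0, 0, 0, 0, 0]])

```text
time: 6.25
position: [0.5688, 0.1817, 0.2999]
eef_rot: [0.684, -0.684, -0.178, 0.179]
ft_force: [-0.3, -1.1, -6.3]
opening: 0.0359
```

```bash
python3 -c "
from h import *
plan([.5693,.1826,.30],29.3)
import pickle
c=bot.get_calibration('wrist');cv2.imwrite('pics/w3.png',bot.get_image('wrist'));pickle.dump(c,open('w3.pkl','wb'))
cv2.imwrite('pics/s3.png',bot.get_image('scene'))
crop(cv2.imread('pics/s3.png'),360,90,140,140,5,'pics/s3c.png')"
```

```text
t 6.25 pos [0.5688 0.1817 0.2999] xdir yaw 29.21 ydir [-7.e-04 -1.e-04 -1.e+00] F [-0.3  -1.1  -6.28] tq [ 0.01 -0.1  -0.01] open 0.0359 j [ 0.21  0.39  1.29  0.    1.47 -0.3 ]
 shift tool mm [ 0.91 -0.13  0.5 ]
 rotvec deg (tool) [-0.01 -0.09 -0.04]
 rotvec deg (tool) [ 6.0000e-02  1.7991e+02 -2.0000e-02]
```

View pics/w3.png

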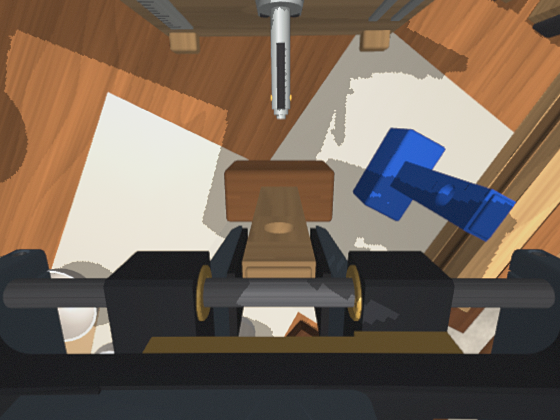

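View pics/s3.png

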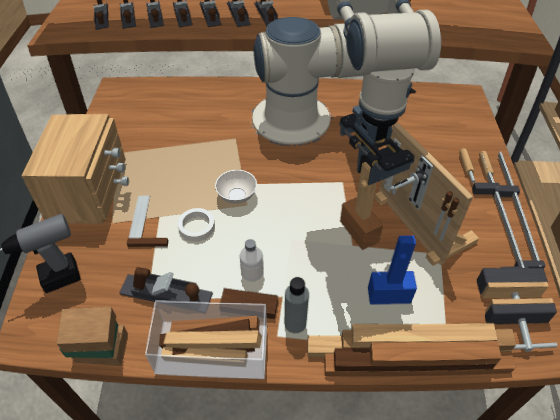

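```bash
python3 -c "
from h import *
crop(cv2.imread('pics/w3.png'),230,0,110,125,6,'pics/w3c.png')
crop(cv2.imread('pics/s3.png'),380,150,70,60,8,'pics/s3c.png')"
```

```text
(no output)
```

View pics/w3c.png

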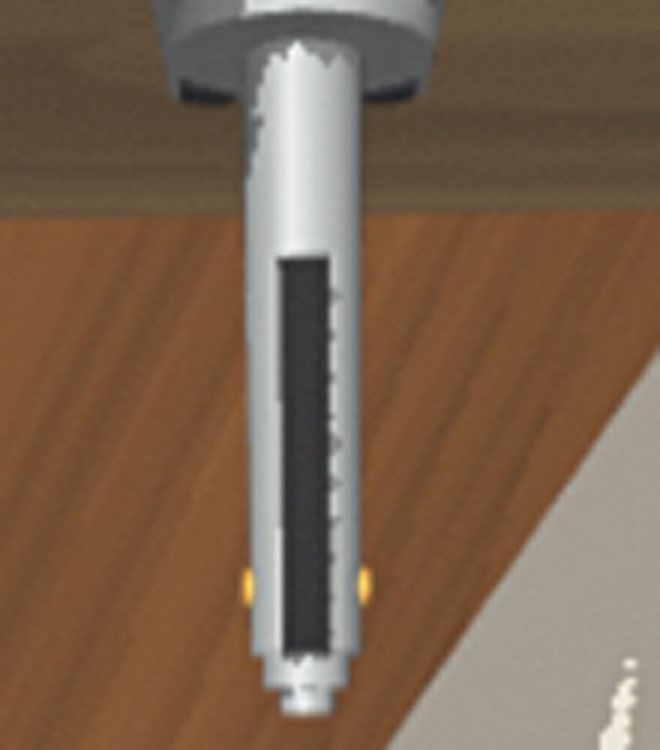

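View pics/s3c.png

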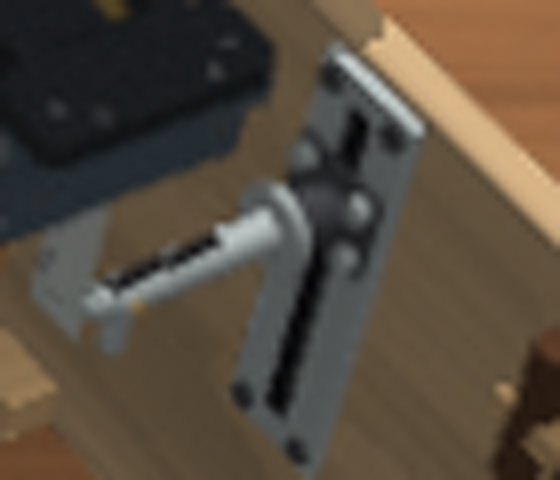

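```bash
python3 -c "
from h import *
import pickle
c=pickle.load(open('w3.pkl','rb'))
W=lambda u,v:ray('wrist',[230+(u+.5)/6-.5,(v+.5)/6-.5],c)
S=lambda u,v:ray('scene',[380+(u+.5)/8-.5,150+(v+.5)/8-.5])
print('pin',tri([W(365,587),S(138,308)]))
print('nose',tri([W(305,705),S(92,300)]))
def az(r,z): o,d=r; return o+d*(z-o[2])/d[2]
for h in (.215,.222,.229):
  a=az(W(306.5,587),h);b=az(W(303.5,65),h+.007);print(h,a.round(4),b.round(4),np.degrees(np.arctan2(*(b-a)[1::-1])).round(2), np.linalg.norm(b-a))
  w=np.linalg.norm(az(W(247.5,330),h)-az(W(360,330),h));print('width',w)
"
```

```text
pin (array([0.5316299 , 0.26724895, 0.22038186]), [np.float64(0.00011989880458977314), np.float64(0.00011989880458988865)])
nose (array([0.53212606, 0.25157308, 0.22413428]), [np.float64(0.0005907499899839667), np.float64(0.000590749989983914)])
0.215 [0.525  0.2639 0.215 ] [0.4969 0.3131 0.222 ] 119.71 0.05714141555951106
width 0.013951770699470465
0.222 [0.5252 0.2634 0.222 ] [0.4979 0.3113 0.229 ] 119.71 0.055546350769786715
width 0.01357006670687545
0.229 [0.5254 0.263  0.229 ] [0.4989 0.3095 0.236 ] 119.71 0.05395202546128435
width 0.013188362714280463
```

```bash
python3 -c "
from h import *
plan([.5469,.2251,.239],29.5)"
```

```text
t 6.35 pos [0.5689 0.1817 0.2999] xdir yaw 29.2 ydir [-4.e-04 -1.e-04 -1.e+00] F [-0.27  0.16 -5.21] tq [ 0.05 -0.11 -0.05] open 0.0358 j [ 0.21  0.39  1.29 -0.    1.47 -0.3 ]
 shift tool mm [ 2.02 60.91 48.62]
 rotvec deg (tool) [-0.01 -0.3  -0.02]
 rotvec deg (tool) [ 3.000e-02  1.797e+02 -1.000e-02]
```

send_rows(rows=[[0.02, 0.001, 0.016, 0, 0, -0.3, 0], [0.02, 0.001, 0.03, 0, 0, 0, 0], [0.02, 0, 0.015, 0.01, 0, 0, 0], [0.02, 0, 0, 0.018, 0, 0, 0], [0.02, 0, 0, 0.015, 0, 0, 0], [0.02, 0, 0, 0.0055, 0, 0, 0], [0.02, 0, 0, 0, 0, 0, 0], [0.02, 0, 0, 0, 0, 0, 0], [0.02, 0, 0, 0, 0, 0, 0]])

```text
time: 7.1
position: [0.5473, 0.2245, 0.2395]
eef_rot: [-0.684, 0.684, 0.181, -0.18]
ft_force: [-0.1, 0.7, -6.2]
opening: 0.0357
```

```bash
python3 -c "
from h import *
plan([.5469,.2251,.239],29.5)
import pickle
c=bot.get_calibration('wrist');cv2.imwrite('pics/w4.png',bot.get_image('wrist'));pickle.dump(c,open('w4.pkl','wb'))
cv2.imwrite('pics/s4.png',bot.get_image('scene'))
crop(cv2.imread('pics/w4.png'),220,60,120,210,3.6,'pics/w4c.png')
crop(cv2.imread('pics/s4.png'),350,130,120,110,6,'pics/s4c.png')"
```

```text
t 7.1 pos [0.5473 0.2245 0.2395] xdir yaw 29.63 ydir [ 0.0012  0.     -1.    ] F [-0.09  0.68 -6.23] tq [ 0.05 -0.07  0.05] open 0.0357 j [ 0.29  0.42  1.4  -0.    1.32 -0.23]
 shift tool mm [-0.09  0.5   0.7 ]
 rotvec deg (tool) [0.03 0.13 0.06]
 rotvec deg (tool) [ 1.0000e-01 -1.7987e+02 -5.0000e-02]
```

View pics/w4c.png

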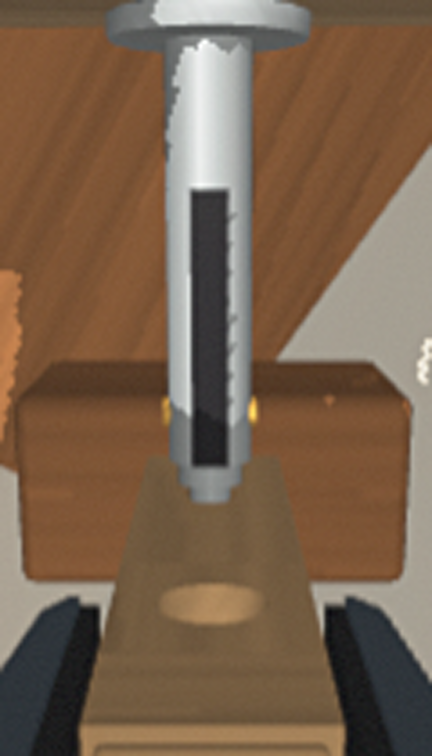

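View pics/s4c.png

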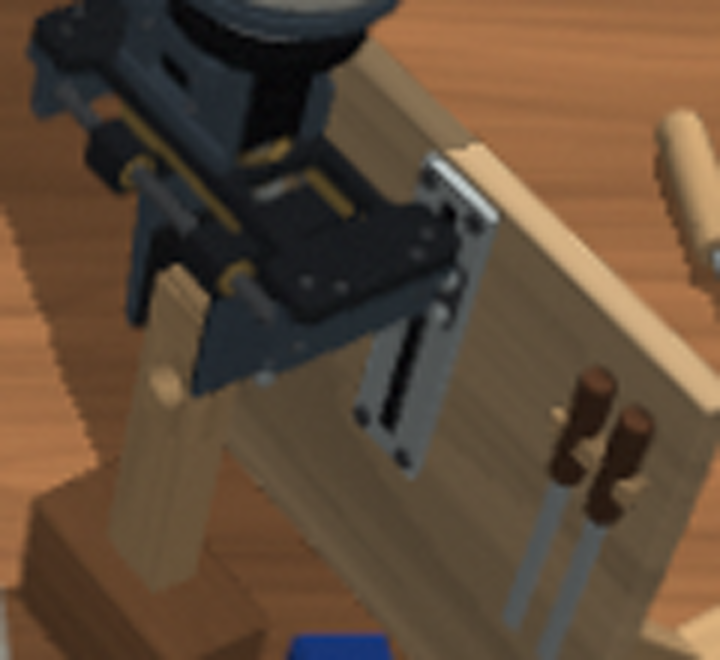

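send_rows(rows=[[0.02, 0, 0.0005, 0.006, 0, 0, 0], [0.02, 0, 0, 0.006, 0, 0, 0], [0.02, 0, 0, 0.004, 0, 0, 0], [0.02, 0, 0, 0.002, 0, 0, 0], [0.02, 0, 0, 0.002, 0, 0, 0], [0.02, 0, 0, 0, 0, 0, 0]])

```text
time: 7.7
position: [0.5366, 0.2427, 0.2384]
eef_rot: [0.684, -0.684, -0.181, 0.181]
ft_force: [-0.2, 0.1, -5.4]
opening: 0.0357
```

send_rows(rows=[[0.02, 0, 0, 0.0015, 0, 0, 0], [0.02, 0, 0, 0.0015, 0, 0, 0], [0.02, 0, 0, 0, 0, 0, 0]])

```text
time: 7.95
position: [0.5353, 0.245, 0.2384]
eef_rot: [0.684, -0.684, -0.181, 0.181]
ft_force: [0.1, -0.0, -5.7]
opening: 0.0358
```

send_rows(rows=[[0.02, 0, 0, 0.0015, 0, 0, 0], [0.02, 0, 0, 0.0015, 0, 0, 0], [0.02, 0, 0, 0, 0, 0, 0]])

```text
time: 8.2
position: [0.5338, 0.2477, 0.2384]
eef_rot: [0.684, -0.684, -0.181, 0.181]
ft_force: [0.2, -0.3, -5.5]
opening: 0.0355
```

```bash
python3 -c "
from h import *
plan([.5252,.2634,.239],29.5)
import pickle
c=bot.get_calibration('wrist');cv2.imwrite('pics/w5.png',bot.get_image('wrist'));pickle.dump(c,open('w5.pkl','wb'))
crop(cv2.imread('pics/w5.png'),220,60,120,210,3.6,'pics/w5c.png')"
```

```text
t 8.2 pos [0.5338 0.2477 0.2384] xdir yaw 29.65 ydir [-0.e+00  1.e-04 -1.e+00] F [ 0.19 -0.33 -5.5 ] tq [-0.01 -0.12 -0.04] open 0.0355 j [ 0.33  0.42  1.41  0.    1.32 -0.18]
 shift tool mm [ 0.34 -0.56 17.89]
 rotvec deg (tool) [-0.01  0.15  0.  ]
 rotvec deg (tool) [ 0.0000e+00 -1.7985e+02  1.0000e-02]
```

View pics/w5c.png

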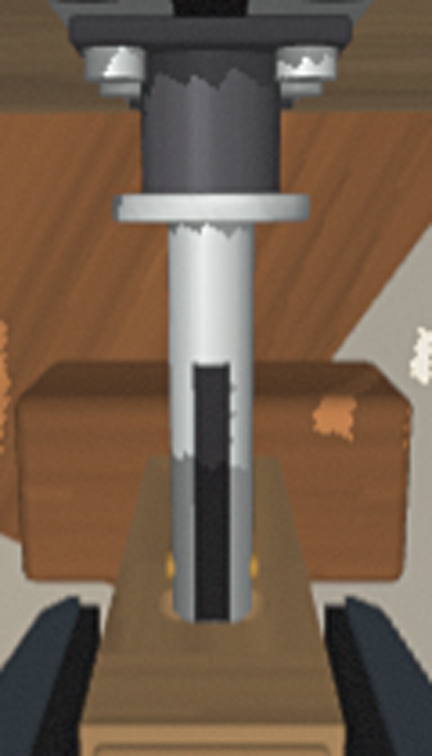

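send_rows(rows=[[0.02, 0, 0, 0.002, 0, 0, 0], [0.02, 0, 0, 0.002, 0, 0, 0], [0.02, 0, 0, 0, 0, 0, 0]])

```text
time: 8.5
position: [0.5317, 0.2512, 0.2384]
eef_rot: [0.684, -0.684, -0.181, 0.181]
ft_force: [1.1, 0.6, -6.0]
opening: 0.0353
```

send_rows(rows=[[0.02, 0, 0, 0.002, 0, 0, 0], [0.02, 0, 0, 0.002, 0, 0, 0], [0.02, 0, 0, 0, 0, 0, 0]])

```text
time: 8.75
position: [0.5297, 0.2548, 0.2384]
eef_rot: [0.684, -0.684, -0.181, 0.181]
ft_force: [-0.5, 0.1, -5.5]
opening: 0.0354
```

send_rows(rows=[[0.02, 0, 0, 0.002, 0, 0, 0], [0.02, 0, 0, 0.002, 0, 0, 0], [0.02, 0, 0, 0, 0, 0, 0]])

```text
time: 9.0
position: [0.5278, 0.2583, 0.2384]
eef_rot: [0.684, -0.684, -0.181, 0.181]
ft_force: [0.4, -0.0, -5.9]
opening: 0.0358
```

send_rows(rows=[[0.02, 0, 0, 0.002, 0, 0, 0], [0.02, 0, 0, 0.002, 0, 0, 0], [0.02, 0, 0, 0, 0, 0, 0]])

```text
time: 9.25
position: [0.5258, 0.2617, 0.2384]
eef_rot: [0.684, -0.684, -0.181, 0.181]
ft_force: [0.0, -0.2, -5.5]
opening: 0.0356
```

send_rows(rows=[[0.02, 0, 0, 0.002, 0, 0, 0], [0.02, 0, 0, 0.002, 0, 0, 0], [0.02, 0, 0, 0.002, 0, 0, 0], [0.02, 0, 0, 0, 0, 0, 0]])

```text
time: 9.58
position: [0.5228, 0.2669, 0.2384]
eef_rot: [0.684, -0.684, -0.181, 0.181]
ft_force: [-0.4, -0.1, -5.8]
opening: 0.0358
```

send_rows(rows=[[0.02, 0, 0, 0.002, 0, 0, 0], [0.02, 0, 0, 0.002, 0, 0, 0], [0.02, 0, 0, 0.002, 0, 0, 0], [0.02, 0, 0, 0, 0, 0, 0]])

```text
time: 9.92
position: [0.5198, 0.2722, 0.2384]
eef_rot: [0.684, -0.684, -0.181, 0.181]
ft_force: [-0.4, -0.2, -5.5]
opening: 0.0356
```

```bash
python3 -c "
from h import *
plan([.5252,.2634,.239],29.5)
cv2.imwrite('pics/w6.png',bot.get_image('wrist'));cv2.imwrite('pics/s6.png',bot.get_image('scene'))
crop(cv2.imread('pics/w6.png'),220,60,120,210,3.6,'pics/w6c.png')
crop(cv2.imread('pics/s6.png'),350,130,120,110,6,'pics/s6c.png')"
```

```text
t 9.92 pos [0.5198 0.2722 0.2384] xdir yaw 29.66 ydir [-2.e-04  1.e-04 -1.e+00] F [-0.35 -0.2  -5.53] tq [ 0.   -0.15  0.01] open 0.0356 j [ 0.38  0.42  1.41  0.    1.32 -0.14]
 shift tool mm [  0.36  -0.6  -10.28]
 rotvec deg (tool) [-0.01  0.16 -0.01]
 rotvec deg (tool) [-1.0000e-02 -1.7984e+02  2.0000e-02]
```

View pics/w6c.png

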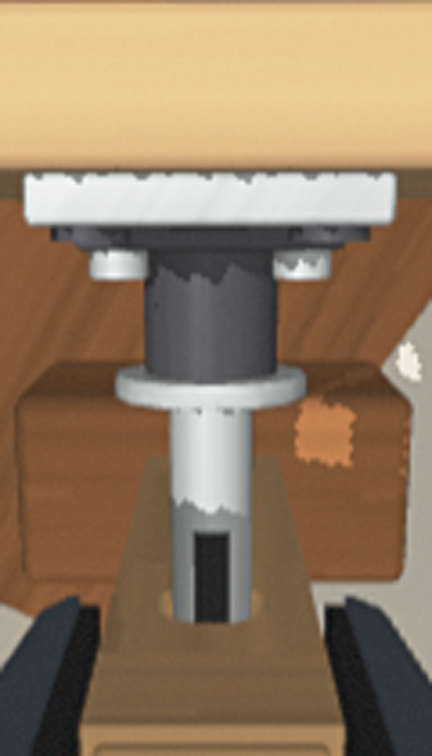

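View pics/s6c.png

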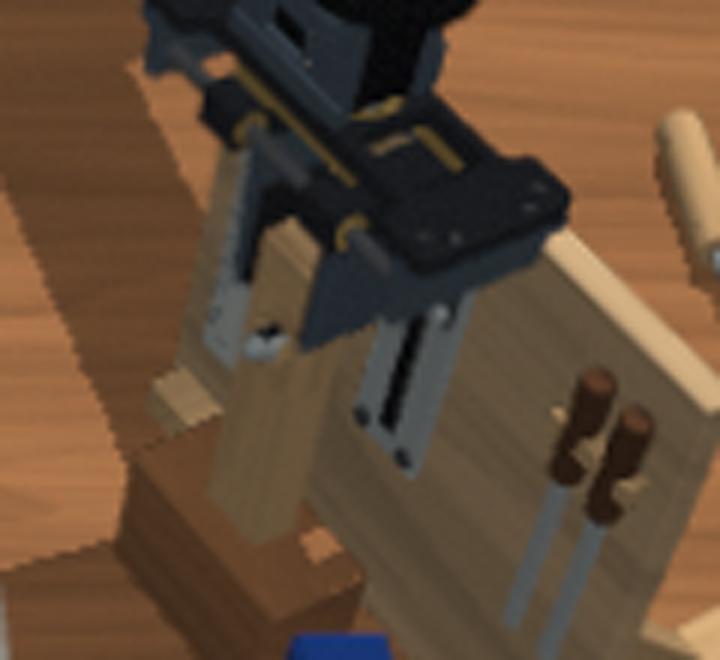

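send_rows(rows=[[0.02, 0, 0, 0.002, 0, 0, 0], [0.02, 0, 0, 0.002, 0, 0, 0], [0.02, 0, 0, 0.002, 0, 0, 0], [0.02, 0, 0, 0.002, 0, 0, 0], [0.02, 0, 0, 0, 0, 0, 0]])

```text
time: 10.43
position: [0.5158, 0.2791, 0.2384]
eef_rot: [0.684, -0.684, -0.181, 0.181]
ft_force: [-0.0, -0.4, -5.8]
opening: 0.0358
```

send_rows(rows=[[0.02, 0, 0, 0.002, 0, 0, 0], [0.02, 0, 0, 0.002, 0, 0, 0], [0.02, 0, 0, 0.002, 0, 0, 0], [0.02, 0, 0, 0.002, 0, 0, 0], [0.02, 0, 0, 0, 0, 0, 0]])

```text
time: 10.85
position: [0.5119, 0.2861, 0.2384]
eef_rot: [0.684, -0.684, -0.181, 0.181]
ft_force: [-0.7, 1.2, -6.1]
opening: 0.0358
```

send_rows(rows=[[0.02, 0, 0, 0.002, 0, 0, 0], [0.02, 0, 0, 0.002, 0, 0, 0], [0.02, 0, 0, 0.002, 0, 0, 0], [0.02, 0, 0, 0.002, 0, 0, 0], [0.02, 0, 0, 0, 0, 0, 0]])

```text
time: 11.27
position: [0.5079, 0.293, 0.2384]
eef_rot: [0.684, -0.683, -0.181, 0.181]
ft_force: [-0.8, 1.1, -5.5]
opening: 0.0358
```

send_rows(rows=[[0.02, 0, 0, 0.002, 0, 0, 0], [0.02, 0, 0, 0.002, 0, 0, 0], [0.02, 0, 0, 0.002, 0, 0, 0], [0.02, 0, 0, 0, 0, 0, 0], [0.02, 0, 0, 0, 0, 0, 0], [0.02, 0, 0, 0, 0, 0, 0], [0.02, 0, 0, 0, 0, 0, 0], [0.02, 0, 0, 0, 0, 0, 0], [0.02, 0, 0, 0, 0, 0, 0], [0.02, 0, 0, 0, 0, 0, 0]])

```text
time: 12.1
position: [0.5052, 0.2978, 0.2384]
eef_rot: [0.684, -0.684, -0.181, 0.181]
ft_force: [-0.1, -0.3, -5.6]
opening: 0.0356
```

```bash
python3 -c "
from h import *
plan([.5252,.2634,.239],29.5)
cv2.imwrite('pics/w7.png',bot.get_image('wrist'));cv2.imwrite('pics/s7.png',bot.get_image('scene'))
crop(cv2.imread('pics/w7.png'),220,60,120,210,3.6,'pics/w7c.png')
crop(cv2.imread('pics/s7.png'),370,140,80,70,8,'pics/s7c.png')"
```

```text
t 12.1 pos [0.5052 0.2978 0.2384] xdir yaw 29.64 ydir [ 0.  0. -1.] F [-0.11 -0.32 -5.57] tq [-0.07 -0.11  0.03] open 0.0356 j [ 0.43  0.42  1.41 -0.    1.31 -0.09]
 shift tool mm [  0.33  -0.58 -39.8 ]
 rotvec deg (tool) [0.   0.14 0.  ]
 rotvec deg (tool) [   0.   -179.86   -0.  ]
```

View pics/w7c.png

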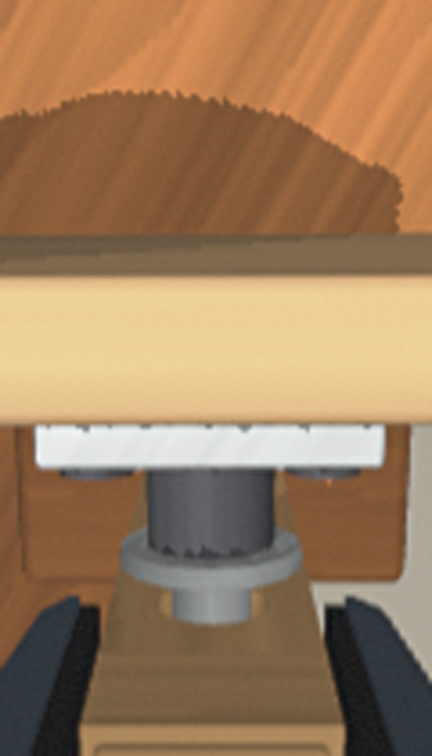

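View pics/s7c.png

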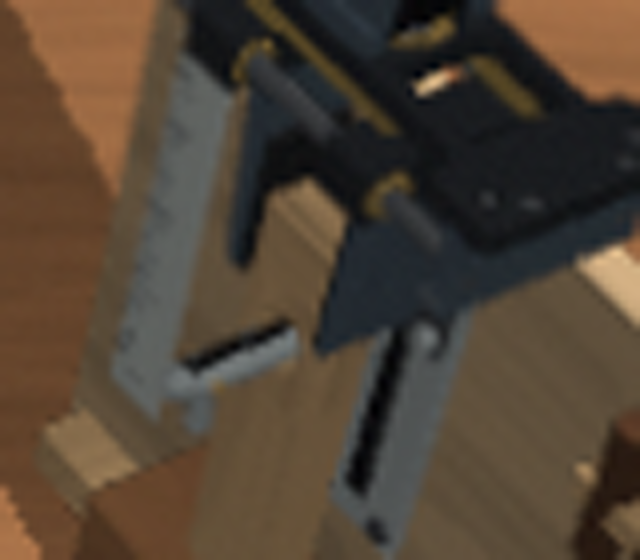

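send_rows(rows=[[0.02, 0, 0, -0.002, 0, 0, 0], [0.02, 0, 0, -0.003, 0, 0, 0], [0.02, 0, 0, -0.003, 0, 0, 0], [0.02, 0, 0, -0.003, 0, 0, 0], [0.02, 0, 0, -0.003, 0, 0, 0], [0.02, 0, 0, -0.003, 0, 0, 0], [0.02, 0, 0, -0.002, 0, 0, 0], [0.02, 0, 0, -0.001, 0, 0, 0], [0.02, 0, 0, 0, 0, 0, 0]])

```text
time: 12.95
position: [0.5152, 0.2802, 0.2384]
eef_rot: [-0.684, 0.684, 0.181, -0.181]
ft_force: [-0.2, -0.5, -5.4]
opening: 0.0354
```

send_rows(rows=[[0.02, 0, 0, -0.001, 0, 0, 0], [0.02, 0, 0, -0.001, 0, 0, 0], [0.02, 0, 0, 0, 0, 0, 0]])

```text
time: 13.2
position: [0.5161, 0.2787, 0.2384]
eef_rot: [-0.684, 0.684, 0.181, -0.181]
ft_force: [-0.0, 1.1, -6.0]
opening: 0.0355
```

send_rows(rows=[[0.02, 0, 0, -0.001, 0, 0, 0], [0.02, 0, 0, 0, 0, 0, 0]])

```text
time: 13.37
position: [0.5166, 0.2778, 0.2384]
eef_rot: [-0.684, 0.684, 0.181, -0.181]
ft_force: [-0.4, 0.9, -5.5]
opening: 0.0352
```

send_rows(rows=[[0.02, 0, 0, -0.001, 0, 0, 0], [0.02, 0, 0, 0, 0, 0, 0]])

```text
time: 13.53
position: [0.5171, 0.2769, 0.2384]
eef_rot: [-0.684, 0.684, 0.181, -0.181]
ft_force: [-0.1, 1.1, -5.1]
opening: 0.0359
```

send_rows(rows=[[0.02, 0, 0, -0.0005, 0, 0, 0], [0.02, 0, 0, 0, 0, 0, 0]])

```text
time: 13.7
position: [0.5174, 0.2765, 0.2384]
eef_rot: [-0.684, 0.684, 0.181, -0.181]
ft_force: [-0.7, -0.1, -5.5]
opening: 0.0355
```

send_rows(rows=[[0.02, 0, 0, -0.0005, 0, 0, 0], [0.02, 0, 0, 0, 0, 0, 0]])

```text
time: 13.87
position: [0.5176, 0.2761, 0.2384]
eef_rot: [-0.684, 0.684, 0.181, -0.181]
ft_force: [-0.3, -0.3, -5.2]
opening: 0.0355
```

send_rows(rows=[[0.02, 0, 0, -0.0005, 0, 0, 0], [0.02, 0, 0, 0, 0, 0, 0]])

```text
time: 14.03
position: [0.5177, 0.2759, 0.2385]
eef_rot: [0.684, -0.683, -0.181, 0.181]
ft_force: [-0.8, 1.8, -5.6]
opening: 0.0357
```

send_rows(rows=[[0.02, 0, 0, -0.0005, 0, 0, 0], [0.02, 0, 0, 0, 0, 0, 0], [0.02, 0, 0, 0, 0, 0, 0]])

```text
time: 14.28
position: [0.5178, 0.2757, 0.2384]
eef_rot: [0.684, -0.683, -0.181, 0.181]
ft_force: [-2.7, 3.8, -4.2]
opening: 0.0354
```

```bash
python3 -c "
from h import *
plan([.5252,.2634,.239],29.5)
cv2.imwrite('pics/w8.png',bot.get_image('wrist'));cv2.imwrite('pics/s8.png',bot.get_image('scene'))
plan(None)
crop(cv2.imread('pics/w8.png'),220,60,120,210,3.6,'pics/w8c.png')
crop(cv2.imread('pics/s8.png'),370,140,80,70,8,'pics/s8c.png')"
```

```text
t 14.28 pos [0.5178 0.2757 0.2384] xdir yaw 29.65 ydir [-5.e-04  8.e-04 -1.e+00] F [-2.65  3.84 -4.22] tq [ 1.02  0.44 -0.02] open 0.0354 j [ 0.39  0.42  1.41  0.    1.32 -0.13]
 shift tool mm [  0.35  -0.6  -14.38]
 rotvec deg (tool) [-0.05  0.15 -0.  ]
 rotvec deg (tool) [-0.0000e+00 -1.7985e+02  9.0000e-02]
t 14.38 pos [0.5178 0.2757 0.2384] xdir yaw 29.65 ydir [-4.e-04  8.e-04 -1.e+00] F [-2.73  4.51 -4.74] tq [0.99 0.41 0.01] open 0.0354 j [ 0.39  0.42  1.41  0.    1.32 -0.13]
```

View pics/s8c.png

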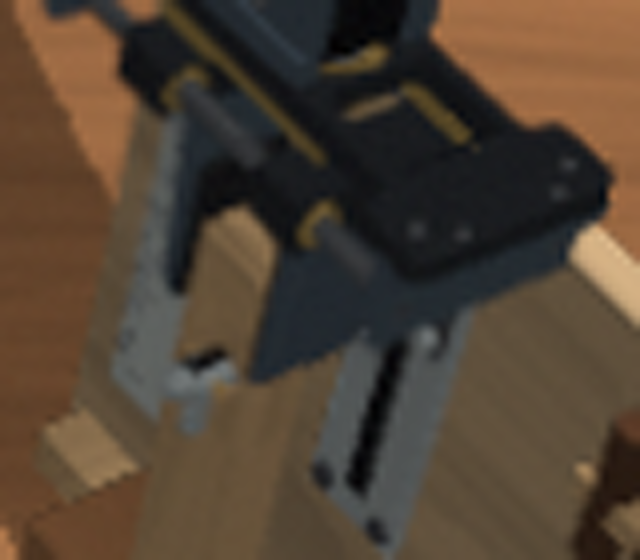

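send_rows(rows=[[0.02, 0, 0, 0, 0, 0, 0], [0.02, 0, 0, 0, 0, 0, 0], [0.02, 0, 0, 0, 0, 0, 0], [0.02, 0, 0, 0.001, 0, 0, 0], [0.02, 0, 0, 0.002, 0, 0, 0], [0.02, 0, 0, 0.002, 0, 0, 0], [0.02, 0, 0, 0.003, 0, 0, 0], [0.02, 0, 0, 0.003, 0, 0, 0], [0.02, 0, 0, 0.003, 0, 0, 0], [0.02, 0, 0, 0.002, 0, 0, 0], [0.02, 0, 0, 0, 0, 0, 0]])

```text
time: 15.3
position: [0.5099, 0.2896, 0.2384]
eef_rot: [0.684, -0.684, -0.181, 0.181]
ft_force: [0.3, 0.4, -5.4]
opening: 0.0355
```

send_rows(rows=[[0.02, 0, 0.001, 0, 0, 0, 0], [0.02, 0, 0.0005, 0, 0, 0, 0], [0.02, 0, 0, 0, 0, 0, 0]])

```text
time: 15.55
position: [0.5101, 0.2891, 0.2368]
eef_rot: [-0.684, 0.684, 0.181, -0.181]
ft_force: [-0.1, 1.0, -5.7]
opening: 0.0357
```

send_rows(rows=[[0.02, 0, 0.0005, 0, 0, 0, 0], [0.02, 0, 0.0005, 0, 0, 0, 0], [0.02, 0, 0, 0, 0, 0, 0]])

```text
time: 15.8
position: [0.5101, 0.2891, 0.2358]
eef_rot: [-0.684, 0.684, 0.181, -0.181]
ft_force: [-0.2, 0.1, -6.3]
opening: 0.0359
```

send_rows(rows=[[0.02, 0, 0.0005, 0, 0, 0, 0], [0.02, 0, 0, 0, 0, 0, 0]])

```text
time: 15.97
position: [0.5101, 0.2891, 0.2354]
eef_rot: [0.684, -0.684, -0.181, 0.181]
ft_force: [-0.5, 0.2, -5.1]
opening: 0.0359
```

send_rows(rows=[[0.02, 0, 0.0005, 0, 0, 0, 0], [0.02, 0, 0, 0, 0, 0, 0]])

```text
time: 16.13
position: [0.5101, 0.2891, 0.2348]
eef_rot: [-0.684, 0.684, 0.181, -0.181]
ft_force: [-0.3, 0.1, -5.4]
opening: 0.0355
```

send_rows(rows=[[0.02, 0, 0.0005, 0, 0, 0, 0], [0.02, 0, 0, 0, 0, 0, 0]])

```text
time: 16.3
position: [0.5102, 0.2892, 0.2346]
eef_rot: [0.684, -0.684, -0.181, 0.181]
ft_force: [-0.7, -1.6, -2.2]
opening: 0.0356
```

send_rows(rows=[[0.02, 0, 0.0005, 0, 0, 0, 0], [0.02, 0, 0, 0, 0, 0, 0]])

```text
time: 16.47
position: [0.5102, 0.2892, 0.2344]
eef_rot: [0.684, -0.684, -0.181, 0.181]
ft_force: [-2.6, -0.8, 2.4]
opening: 0.0352
```

send_rows(rows=[[0.02, 0, -0.0003, 0, 0, 0, 0], [0.02, 0, 0, 0, 0, 0, 0]], squeeze=15)

```text
time: 16.63
position: [0.5104, 0.2893, 0.2345]
eef_rot: [0.684, -0.684, -0.181, 0.181]
ft_force: [-0.2, 0.3, 0.3]
opening: 0.036
```

send_rows(rows=[[0.04, 0, 0, 0, 0, 0, 0], [0.045, 0, 0, 0, 0, 0, 0], [0.055, 0, 0, 0, 0, 0, 0], [0.07, 0, 0, 0, 0, 0, 0], [0.085, 0, 0, 0, 0, 0, 0], [0.085, 0, 0, 0, 0, 0, 0], [0.085, 0, 0, 0, 0, 0, 0]])

```text
time: 17.22
position: [0.5102, 0.2892, 0.2342]
eef_rot: [0.684, -0.684, -0.181, 0.181]
ft_force: [0.0, 0.3, 0.2]
opening: 0.0754
```

```bash
python3 -c "
from h import *
plan(None)
cv2.imwrite('pics/w9.png',bot.get_image('wrist'))"
```

```text
t 17.22 pos [0.5102 0.2892 0.2342] xdir yaw 29.64 ydir [ 0.  0. -1.] F [0.02 0.32 0.16] tq [ 0.01 -0.16 -0.01] open 0.0754 j [ 0.41  0.42  1.42  0.    1.31 -0.1 ]
```

View pics/w9.png

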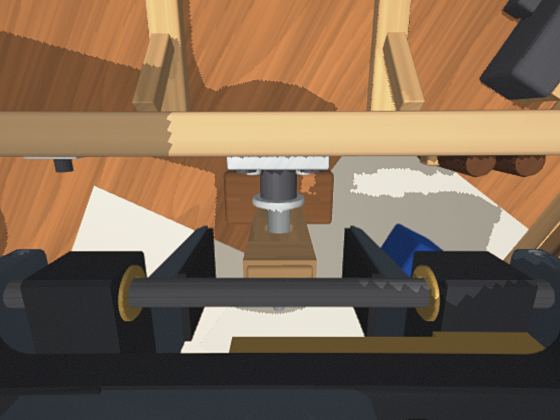

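Fingers are open to 75 mm with the handle (about 36 mm wide, at px 245–315) standing clear between them. I'll go straight up.

send_rows(rows=[[0.085, 0, -0.005, 0, 0, 0, 0], [0.085, 0, -0.01, 0, 0, 0, 0], [0.085, 0, -0.02, 0, 0, 0, 0], [0.085, 0, -0.03, 0, 0, 0, 0], [0.085, 0, -0.03, 0, 0, 0, 0], [0.085, 0, -0.03, 0, 0, 0, 0], [0.085, 0, -0.03, 0, 0, 0, 0], [0.085, 0, -0.02, -0.02, 0, 0, 0], [0.085, 0, 0, -0.03, 0, 0, 0], [0.085, 0, 0, -0.03, 0, 0, 0], [0.085, 0, 0, -0.02, 0, 0, 0], [0.085, 0, 0, 0, 0, 0, 0]])

```text
time: 18.27
position: [0.5611, 0.1992, 0.4101]
eef_rot: [-0.684, 0.684, 0.18, -0.18]
ft_force: [0.4, -0.4, 0.3]
opening: 0.0848
```

send_rows(rows=[[0.085, 0, 0, 0, 0, 0, 0], [0.085, 0, 0, 0, 0, 0, 0], [0.085, 0, 0, 0, 0, 0, 0], [0.085, 0, 0, 0, 0, 0, 0], [0.085, 0, 0, 0, 0, 0, 0], [0.085, 0, 0, 0, 0, 0, 0], [0.085, 0, 0, 0, 0, 0, 0], [0.085, 0, 0, 0, 0, 0, 0], [0.085, 0, 0, 0, 0, 0, 0], [0.085, 0, 0, 0, 0, 0, 0], [0.085, 0, 0, 0, 0, 0, 0], [0.085, 0, 0, 0, 0, 0, 0]])

```text
time: 19.27
position: [0.5596, 0.2022, 0.4092]
eef_rot: [-0.684, 0.684, 0.181, -0.181]
ft_force: [1.3, 0.1, -0.8]
opening: 0.085
```

```bash
python3 -c "
from h import *
plan(None)
cv2.imwrite('pics/w10.png',bot.get_image('wrist'));a=bot.get_image('scene')
for i in range(6): b=bot.get_image('scene')
print(np.abs(a[100:300,340:480].astype(int)-b[100:300,340:480]).max())
crop(b,340,90,140,150,4,'pics/s10c.png');cv2.imwrite('pics/s10.png',b)"
```

```text
t 19.27 pos [0.5596 0.2022 0.4092] xdir yaw 29.64 ydir [-0. -0. -1.] F [ 1.26  0.1  -0.82] tq [ 0.03 -0.08 -0.  ] open 0.085 j [ 0.25  0.33  1.09 -0.    1.72 -0.27]
24
```

View pics/w10.png

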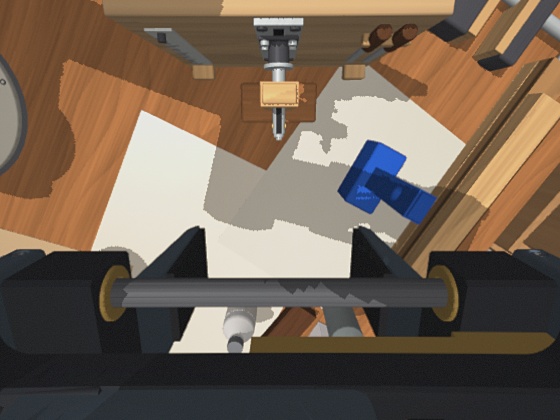

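View pics/s10c.png

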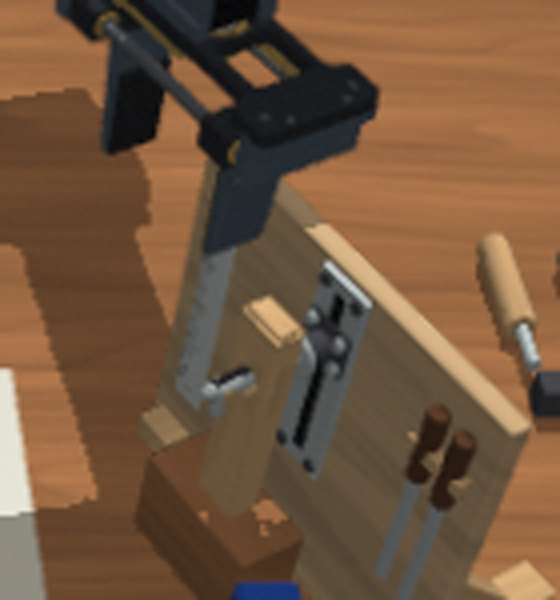

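send_rows(rows=[[0.085, 0, 0, 0, 0, 0, 0], [0.085, 0, 0, 0, 0, 0, 0], [0.085, 0, 0, 0, 0, 0, 0], [0.085, 0, 0, 0, 0, 0, 0], [0.085, 0, 0, 0, 0, 0, 0], [0.085, 0, 0, 0, 0, 0, 0], [0.085, 0, 0, 0, 0, 0, 0], [0.085, 0, 0, 0, 0, 0, 0], [0.085, 0, 0, 0, 0, 0, 0], [0.085, 0, 0, 0, 0, 0, 0], [0.085, 0, 0, 0, 0, 0, 0], [0.085, 0, 0, 0, 0, 0, 0]])

```text
time: 20.67
position: [0.5596, 0.2023, 0.4092]
eef_rot: [0.684, -0.684, -0.181, 0.181]
ft_force: [0.3, -0.3, 0.6]
opening: 0.0852
```

```bash
python3 -c "
from h import *
a=cv2.imread('pics/s10.png')
for i in range(4):
  b=bot.get_image('scene'); d=cv2.GaussianBlur(cv2.absdiff(a,b),(5,5),0); print(d[150:240,370:420].max(), d[330:,:].max())
s0=cv2.imread('pics/scene0.png'); d=cv2.GaussianBlur(cv2.absdiff(s0,b),(7,7),0).max(2)
cv2.imwrite('pics/d.png',d); cv2.imwrite('pics/end.png',b)
print(bot.close_job())"
```

```text
4 3
2 3
4 3
7 3
the job is handed in; nothing more can be done
None
```

View pics/end.png

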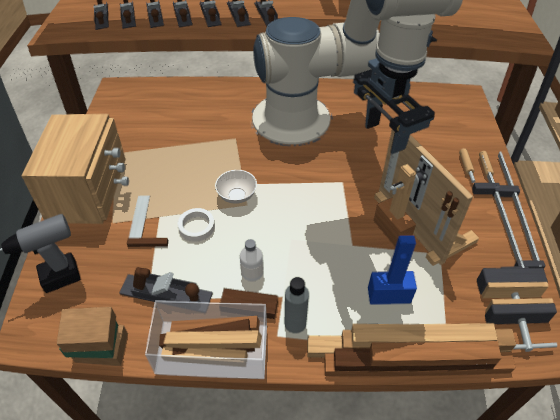

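The wooden mallet is hanging by its eye on the keeper hook, and I handed the job in at about 21 s of the 72 s allowed. No verdict came back.

- **Sliding on:** I slid the eye over the peg with only about 1 N of resistance. I stopped 46 mm out from the strip, where a picture showed the keeper hanging shut behind the handle.
- **Keeper check:** I drew the mallet back until it met the keeper at about 72 mm out, and it held at about 5 N. I then pushed it in to about 56 mm.
- **Letting go:** I lowered it until the peg carried the weight, opened the fingers and lifted the gripper clear.

In the last pictures the mallet was upright, with the keeper hanging straight outside it. Frames about 1 s apart showed almost no change around the mallet, at most 7 grey levels against about 3 in a still part of the picture, so it looked at rest. The other things on the bench looked unmoved. The keeper's lift angle was never seen, because the handle hid it on the way in; I judged it from its being shut outside afterwards. No check failed or disagreed.

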